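# Shut the fret-wire drawer and hold the tool chest's lid open

## Robot

A 6-joint arm with a two-finger parallel gripper is mounted at the origin on the work surface. World frame = base frame: x ahead of the robot, y to its left, z up, the work surface at z = 0. Lengths are in m, angles in rad, forces in N, time in s.
With the tool pointing down it reaches from about 0.375 to 0.975 m from the base axis. Payload 3.8 kg.
Tool frame: the origin (TCP) lies on the centre line of the jaws, within the pads' length; the fingertips stand 14 mm ahead of it and the grasp point (between the pads) lies 5 mm behind it; z points along the fingers, y is the line along which they close (so a half turn about z gives the same grasp; the last joint's range is limited). The gripper opens to 88 mm and grips with 3 to 60 N. Pads are 18 mm wide; open, the fingers measure 123 mm over their backs; the gripper's body (75 mm by 187 mm) begins 45 mm behind the grasp point.
Start: joints at [1.263, 0.264, 1.604, -0, 1.274, -0.037], TCP at [0.181, 0.65, 0.253] pointing down, gripper open.
Joint ranges: [-2.63, 2.63], [-0.94, 2.18], [0.31, 2.57], [-1.31, 4.45], [0, 2.66], [-2.55, 2.55]. Speed limits (rad/s): [2.57, 2.57, 3.14, 3.14, 3.14, 3.14].

## Interface

Orientations are given as [roll, pitch, yaw] about the fixed x, y, z axes, in that order (R = Rz(yaw) Ry(pitch) Rx(roll)).
In Python, from plant import robot, cams gives the robot as it stands. The module is installed in compiled form; this text tells all that it offers.
- The arm moves only by the tool send_rows, never from a script. Its arguments are lists of equal length, an entry for each row: "rotation": the turn, a rotation vector about the world's x, y, z in rad, a list of three; "dp": the shift along the world's x, y, z in m, a list of three; "gripper": the finger opening in m, from 0 to 0.0881. In form: {"rotation": [[rx, ry, rz], ...], "dp": [[x, y, z], ...], "gripper": [gripper, ...]}. A call has 1 to 10 rows; each row shifts and turns the commanded pose from where the row before left it; what a row does not reach is not made up. A row lasts 1/10 s, in which the tool goes at most 50 mm and 8.59 degrees, less where a joint would pass 70% of its speed; a pose out of reach is approached as far as the arm can. A call is refused whole if a number of a shift passes 0.05 or a number of a turn 0.15, either way. A call with a gripper value outside its range is refused whole. The fingers move at their own pace and stop on an object; the grip force is fixed at half the most. Time passes only in rows, so rows that do not move let the fingers close. It gives the time, the measured TCP pose, the force, the opening and the grip force at its end, in the units of the state.
- robot.read_state(): the state, without advancing time (a new reading comes with each control period).
- cams.camera(name): name is "scene" or "top" or "wrist"; returns a dict with "frame" (420x560x3 uint8, red, green, blue), "vertical_fov" (degrees; the focal length in pixels is half the picture's height over the tangent of half this angle, whatever the lens; pixels are square), "cx", "cy" (the principal point, pixels), "dist" ([k1, k2, p1, p2, k3] as OpenCV has them; the pictures are not rectified), "rvec" (rotation vector, rad) and "tvec" (3), from world to camera coordinates, as OpenCV has them. Camera axes: x right, y down, z forward; pixel columns grow to the right and rows downward; lengths in m; the calibration is good to about 2 mm. A picture is of the moment at which its call begins. There is no depth.
- robot.job_done(): hands the job in; it is judged then, once.
The state is a dict: "time": time; "joints": joint angles; "joint_velocities": joint speeds; "effort": joint torques, N m; "ee_pos": TCP position; "eef_rot": TCP orientation; "force": force on the tool from outside, world axes, zero at the start; "moment": the same for the moment, N m; "width": finger opening in m; "grip_force": force on a finger pad.
Only numpy, scipy, OpenCV 4.12 (cv2) and the standard library are available. Lean on these libraries where they do the work, as an engineer would, in place of code of your own. Each camera call takes 0.05 s, during which the arm holds its last target. There are 200 camera calls.

## Task

The stay of the blue tool chest is broken, so its lid drops shut unless somebody holds it. First, with the lid still down, push the drawer that was left open fully home until its catch snaps in; then raise the lid to 60 degrees from shut and keep holding it there with the gripper, so that I can pick a fret file out of the top tray: finish while still holding it, and do not put it down or let go. Do not let the lid slam shut or swing up past 80 degrees, and leave the bottles, jar, tape, phone and sanding beam where they are.

Things in the scene. Friction and masses are not known exactly. Their poses are not given: they have to be found in the camera images.
- chest: blue steel tool chest, fixed to the bench, 190 deep (its x) x 440 wide (its y) x 150 mm high with the lid shut. Origin: centre of its underside on the bench; its front, with drawers and lid handle, faces its own -x (towards the robot), its y runs to the left drawer, z up. The front is a plain upright face 95 mm in front of the origin: drawers from 12 to 57 mm above the bench, the fixed front of the top tray from 60 to 115 mm, the lid's front from 115 to 150 mm.
- left_drawer (a joint): opening of the left (+y of the chest) drawer in m: 0 fully home, grows as it is pulled out towards the chest's -x, 0.13 at most; the one left open, by 35 to 70 mm. It slides with about 1 N of friction; in the last 10 mm a spring roller catch first pushes back (about 6 N in all are needed), then, from about 3.5 mm on, snaps it in by itself and holds it home.
- left_drawer_pull (a point): middle of the outer edge of the left drawer's aluminium pull: a ledge along the top of its grey front, 205 mm long (chest y), 12 high, 22 mm proud. 51 mm above the bench, moves with the drawer; when home 117 mm before the chest's origin, 109.5 to its +y. Push anywhere along it: the drawer runs true. Above, the lid handle juts 46 mm from the chest's front, only within 51 mm of its middle.
- right_drawer (a joint): opening of the right drawer in m, an equal one that is already home (0) and stays so.
- lid (a joint): opening angle of the lid in rad: 0 shut, grows as its front edge rises, 1.047 = 60 degrees; past upright (1.57) it falls over backwards, stop at 1.85. Free hinge with no stay: it falls shut if let go. The lid weighs 0.5 to 0.85 kg, so lifting at the handle takes 2.5 to 4.5 N when shut and about half of that at 60 degrees.
- lid_handle (a point): middle of the lid's red handle: a round bar 12 mm thick, parallel to the chest's y, 78 mm clear between its two end posts, standing 40 mm (bar axis) in front of the lid's front face; with the lid shut it is 132 mm above the bench, 135 mm in front of the chest's origin. Clear gap of 34 mm between bar and lid. It moves with the lid. The lid is a tray 190 mm deep, 440 wide and 35 high.
- lid_hinge (a point): middle of the lid's hinge line, at the chest's back upper edge, 115 mm above the bench, 95 mm behind the chest's origin; the line runs along the chest's y. The handle bar's axis is 230 mm in front of and 17 mm above it when shut and turns about it.
- dye_bottle: bystander: amber squeeze bottle with white nozzle and red tip, 62 mm across, 160 high, beside or before the chest; origin under its centre
- glue_bottle: bystander: black squeeze bottle with white nozzle and red tip, 62 mm across, 160 high; origin under its centre
- pick_jar: bystander: clear jar with green lid, 56 mm across, 85 high; origin under its centre
- tape_roll: bystander: roll of tape lying flat, 110 mm across, 25 high; origin under its centre
- phone: bystander: black phone lying flat, 150 x 73 x 9 mm; origin under its centre
- beam: bystander: blue sanding beam lying flat, 300 (its x) x 50 x 40 mm; origin under its centre

How it is judged:
By the outcome, as a careful person would: the job done as asked, in the order asked, and still so for the second after the job is handed in, while the arm keeps its last pose, push and grip.
It also fails if it takes over 53 s, if anything falls off the work surface, if the arm or the gripper's body presses on something with over 40 N, if the wrist force passes 120 N, or if a joint passes its speed limit or range.

## Working session

There is one attempt and no reset: what is moved stays moved. The work goes in short steps, Python scripts to look and compute and a tool call to move; the robot and the scene stay as the last step left them, time stands still between calls to the robot, and variables do not carry over. Pictures are saved under pics/ and viewed, at most 10 in all, crops included, and the job is handed in when it is done.

Besides the shell and the picture viewer there is one more tool, called after ">>>" as name(argument=value, ...), one argument or row to a line, values as JSON. send_rows: Moves the arm, as the interface text tells. Its arguments: {"type":"object","properties":{"rotation":{"type":"array"},"dp":{"type":"array"},"gripper":{"type":"array"}},"required":["rotation","dp","gripper"]}

```bash
mkdir -p pics
python3 - <<'E'
from plant import robot,cams
import cv2,pickle
d={}
for n in ("scene","top"):
    c=cams.camera(n); d[n]=c; cv2.imwrite(f"pics/{n}0.png",c["frame"][:,:,::-1])
    print(n,c["vertical_fov"],c["cx"],c["cy"],c["dist"],c["rvec"],c["tvec"])
pickle.dump(d,open("v0.pkl","wb"))
print(robot.read_state())
E
```

```text
scene 42.138776380590045 286.39175348760864 216.31479160758363 [-0.11444317  0.          0.          0.          0.        ] [ 2.66967433 -0.64545547  0.14001496] [-0.55791285  0.24836098  1.4721559 ]
top 56.651083682476425 282.63108225227217 209.84156893359054 [-0.10886804  0.          0.          0.          0.        ] [ 2.12466226 -2.12434525  0.14590401] [-0.04555786  0.59977199  1.21618116]
{'time': 0.1, 'joints': array([ 1.26306408e+00,  2.64633739e-01,  1.60523148e+00,  8.23242356e-06,
        1.27368621e+00, -3.68855936e-02]), 'joint_velocities': array([-0.00060823,  0.00029698, -0.00171356, -0.00069729, -0.00170574,
       -0.00231033]), 'effort': array([ 4.98625122e-04, -5.03630590e+01, -3.58065748e+01,  7.31624896e-02,
        2.34728039e-02, -7.50934623e-05]), 'ee_pos': array([0.18040009, 0.64981564, 0.25154539]), 'eef_rot': array([-3.13963550e+00, -8.00958192e-05,  2.87074350e+00]), 'force': array([-0.3476604 , -0.00132739,  0.0712336 ]), 'moment': array([ 0.00544573,  0.00243094, -0.0015714 ]), 'grip_force': 0.0, 'width': 0.08848628353191028}
```

View pics/scene0.png

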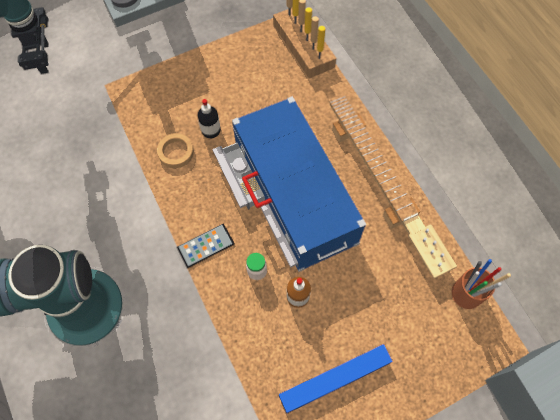

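View pics/top0.png

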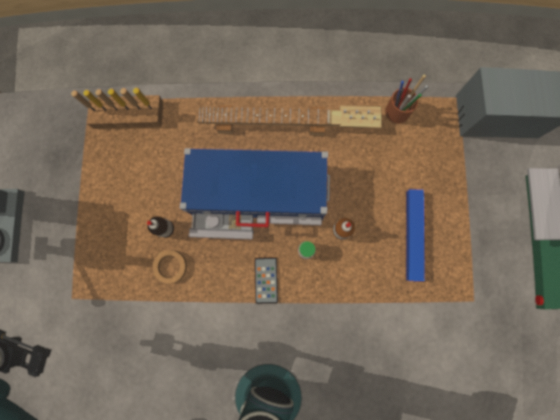

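The scene view shows the blue chest, with lid corners near (292,101), (236,124), (361,224) and (303,248). The left drawer is open at about (232,175), and the red handle is at (257,190). In the top view, the lid corners are near (187,152), (324,154), (325,213) and (183,211), and the drawer's pull edge is near (220,236).

```bash
cat > h.py <<'E'
import numpy as np,cv2,pickle
def K(c):
    f=210/np.tan(np.radians(c["vertical_fov"])/2); return np.array([[f,0,c["cx"]],[0,f,c["cy"]],[0,0,1.]])
def cast(c,px,z):
    p=cv2.undistortPoints(np.array(px,float).reshape(-1,1,2),K(c),np.array(c["dist"]))[:,0]
    R=cv2.Rodrigues(np.array(c["rvec"]))[0]; o=-R.T@np.array(c["tvec"]).ravel()
    d=np.c_[p,np.ones(len(p))]@R
    return o+d*((z-o[2])/d[:,2])[:,None]
def proj(c,P): return cv2.projectPoints(np.array(P,float).reshape(-1,3),np.array(c["rvec"]),np.array(c["tvec"]),K(c),np.array(c["dist"]))[0][:,0]
E
python3 - <<'E'
from h import *
d=pickle.load(open("v0.pkl","rb"))
t,s=d["top"],d["scene"]
print(cast(t,[(187,152),(324,154),(325,213),(183,211)],.15).round(3))
print(cast(s,[(292,101),(361,224),(303,248),(236,124)],.15).round(3))
for c,n in((t,"top"),(s,"scene")):
    hsv=cv2.cvtColor(c["frame"],cv2.COLOR_RGB2HSV)
    m=cv2.inRange(hsv,(0,150,80),(6,255,255))|cv2.inRange(hsv,(174,150,80),(180,255,255))
    k,l,st,ce=cv2.connectedComponentsWithStats(m)
    i=max(range(1,k),key=lambda i:st[i,4]*(st[i,4]<2000))
    print(n,st[i]); 
    x,y,w,h=(180,145,150,100) if n=="top" else (205,90,170,180)
    cv2.imwrite(f"pics/{n}c.png",cv2.resize(c["frame"][y:y+h,x:x+w,::-1],None,fx=5 if n=="top" else 3.3,fy=5 if n=="top" else 3.3,interpolation=cv2.INTER_CUBIC))
E
```

```text
[[ 0.766  0.249  0.15 ]
 [ 0.756 -0.174  0.15 ]
 [ 0.573 -0.174  0.15 ]
 [ 0.58   0.253  0.15 ]]
[[ 0.77   0.243  0.15 ]
 [ 0.753 -0.178  0.15 ]
 [ 0.588 -0.168  0.15 ]
 [ 0.593  0.245  0.15 ]]
top [236 212  33  16 153]
scene [242 171  30  37 241]
```

View pics/topc.png

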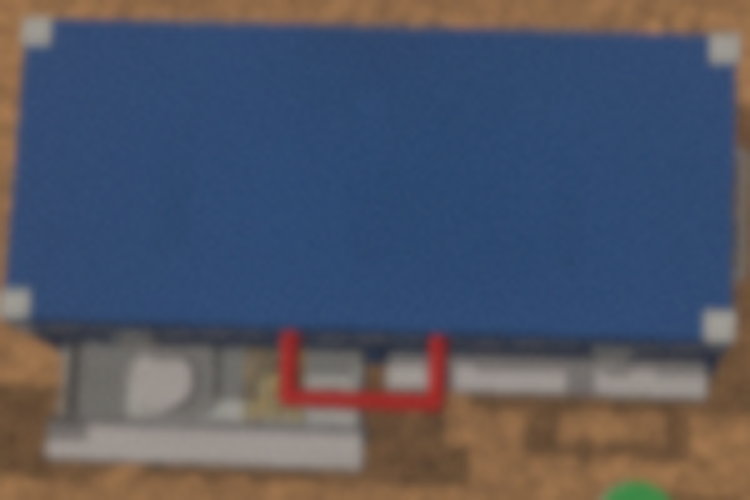

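View pics/scenec.png

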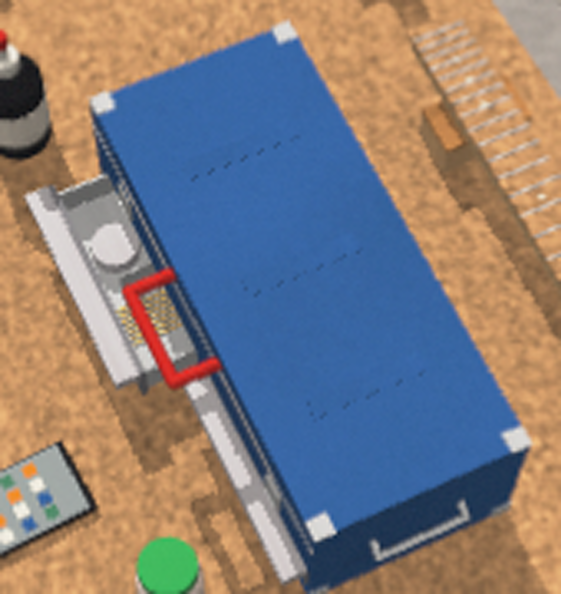

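The crops show the lid corners, handle bar ends and pull edge clearly. In the top crop the bar runs (288,402)–(440,403) and the pull's outer edge runs (45,458)–(360,470).

Run:
```python
from h import *
from scipy.optimize import least_squares
d=pickle.load(open("v0.pkl","rb")); t,s=d["top"],d["scene"]
ft=lambda a:(np.array(a)+.5)/5-.5+[180,145]
fs=lambda a:(np.array(a)+.5)/3.3-.5+[205,90]
T=[[24,18],[738,34],[735,342],[2,320],[288,402],[440,403],[45,462],[360,470]]
S=[[290,22],[530,440],[312,540],[92,102],[128,290],[174,382],[28,195],[118,385]]
z=np.array([.15]*4+[.132]*2+[.057]*2)
A=np.array([cast(t,[p],h)[0] for p,h in zip(ft(T),z)]);B=np.array([cast(s,[p],h)[0] for p,h in zip(fs(S),z)])
print(np.c_[A,B].round(4))
L=np.array([[.095,.22],[.095,-.22],[-.095,-.22],[-.095,.22]])
for M in(A,B):
    f=lambda q:(L@np.array([[np.cos(q[2]),np.sin(q[2])],[-np.sin(q[2]),np.cos(q[2])]])+q[:2]-M[:4,:2]).ravel()
    r=least_squares(f,[.67,.03,0]);q=r.x;print(q.round(4),(r.fun*1e3).round(1))
    R=np.array([[np.cos(q[2]),-np.sin(q[2])],[np.sin(q[2]),np.cos(q[2])]])
    print(((M[4:,:2]-q[:2])@R).round(4))
```

```text
[[ 7.782e-01  2.583e-01  1.500e-01  7.788e-01  2.566e-01  1.500e-01]
 [ 7.640e-01 -1.841e-01  1.500e-01  7.639e-01 -1.809e-01  1.500e-01]
 [ 5.733e-01 -1.789e-01  1.500e-01  5.724e-01 -1.760e-01  1.500e-01]
 [ 5.875e-01  2.627e-01  1.500e-01  5.894e-01  2.603e-01  1.500e-01]
 [ 5.399e-01  8.960e-02  1.320e-01  5.423e-01  9.150e-02  1.320e-01]
 [ 5.392e-01 -2.500e-03  1.320e-01  5.395e-01 -7.000e-04  1.320e-01]
 [ 5.101e-01  2.579e-01  5.700e-02  5.156e-01  2.560e-01  5.700e-02]
 [ 5.054e-01  5.330e-02  5.700e-02  5.078e-01  5.040e-02  5.700e-02]]
[ 0.6757  0.0395 -0.031 ] [-0.7 -1.9 -0.1  0.8  0.7  1.4  0.1 -0.4]
[[-0.1374  0.0459]
 [-0.1352 -0.0461]
 [-0.1724  0.2132]
 [-0.1707  0.0085]]
[ 0.6761  0.04   -0.0343] [-0.1 -0.  -0.4 -2.2  1.2 -0.6 -0.7  2.8]
[[-0.1355  0.0469]
 [-0.1351 -0.0454]
 [-0.1678  0.2103]
 [-0.1686  0.0047]]
```

>>> send_rows(
  rotation=[
    [0,0,0.024],
    [0,0,0.024],
    [0,0,0.024],
    [0,0,0.024],
    [0,0,0.024],
    [0,0,0.024],
    [0,0,0.024],
    [0,0,0.024],
    [0,0,0.024],
    [0,0,0.024],
  ],
  dp=[
    [0.02,-0.04,0],
    [0.02,-0.04,0],
    [0.02,-0.04,0],
    [0.02,-0.04,0],
    [0.02,-0.04,0],
    [0.02,-0.04,0],
    [0.02,-0.04,0],
    [0.02,-0.04,0],
    [0.02,-0.04,0],
    [0.02,-0.04,0],
  ],
  gripper=[0,0,0,0,0,0,0,0,0,0],
)

```text
time: 1.1
ee_pos: [0.3807, 0.2486, 0.2524]
eef_rot: [-3.141, -0.0, 3.112]
force: [0.9, 0.6, -0.4]
width: 0.01
grip_force: 0.0
```

>>> send_rows(
  rotation=[
    [0,-0.1,0],
    [0,-0.1,0],
    [0,-0.1,0],
    [0,-0.1,0],
    [0,-0.1,0],
    [0,-0.1,0],
    [0,-0.1,0],
    [0,-0.085,0],
    [0,0,0],
    [0,0,0],
  ],
  dp=[
    [0.01,-0.015,0],
    [0.01,-0.015,0],
    [0.01,-0.015,0],
    [0.01,-0.015,0],
    [0.01,-0.015,0],
    [0.01,-0.015,0],
    [0.01,0,0],
    [0.01,0,0],
    [0,0,0],
    [0,0,0],
  ],
  gripper=[0,0,0,0,0,0,0,0,0,0],
)

```text
time: 2.1
ee_pos: [0.4599, 0.1603, 0.252]
eef_rot: [3.112, 0.782, 3.099]
force: [1.0, 0.5, 0.1]
width: 0.0001
grip_force: 0.0
```

Run:
```python
from plant import robot,cams
import cv2
s=robot.read_state();print(s)
for n in("wrist",):
    c=cams.camera(n);cv2.imwrite(f"pics/{n}1.png",c["frame"][:,:,::-1])
```

```text
{'time': 2.1, 'joints': array([ 0.52023294, -0.49431439,  2.45989596, -0.69632918,  0.57850136,
       -0.54399729]), 'joint_velocities': array([-0.00334491,  0.00525011, -0.03338552,  0.00366483, -0.00126441,
        0.0044271 ]), 'effort': array([  0.08587983, -11.10270292, -36.48603201,  -1.69467777,
        -1.84621442,   0.07796289]), 'ee_pos': array([0.45989831, 0.16028817, 0.25204454]), 'eef_rot': array([3.11200457, 0.78193159, 3.09916377]), 'force': array([1.01455618, 0.48368956, 0.0903011 ]), 'moment': array([ 0.02631695,  0.34679766, -0.04789786]), 'grip_force': 0.0, 'width': 7.161114526786768e-05}
```

View pics/wrist1.png

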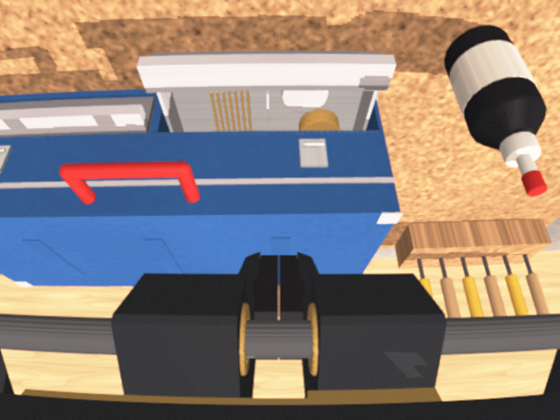

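The wrist view (upside down) shows the open drawer front at row ~70, the handle at (130,170), and the black bottle well to the side at (500,100). Joint 3 is near its limit, so I'll fit the kinematics to pick workable tilts.

```bash
cat > kin.py <<'E'
import numpy as np
from scipy.spatial.transform import Rotation as Ro
from scipy.optimize import least_squares
Z=lambda a:Ro.from_euler('z',a).as_matrix();Y=lambda a:Ro.from_euler('y',a).as_matrix()
qa=[1.26306,.26463,1.60523,0,1.27369,-.03689];pa=[.1804,.64982,.25155]
qb=[.52023,-.49431,2.45990,-.69633,.57850,-.54400];pb=[.45990,.16029,.25204]
def rows(q):
    A=Z(q[0]);B=A@Y(q[1]);C=B@Y(q[2]);D=C@Z(q[3])@Y(q[4])
    ez=np.array([0,0,1.]);ex=np.array([1,0,0])
    return np.c_[ez,B@ez,C@ez,D@ez],D@Z(q[5])
M=np.r_[rows(qa)[0],rows(qb)[0]];y=np.r_[pa,pb]
k,res,rk,sv=np.linalg.lstsq(M,y,rcond=None)
def fk(q): m,R=rows(q);return m@k,R@C0
Rb=Ro.from_euler('xyz',[3.11200,.78193,3.09916]).as_matrix()
C0=rows(qb)[1].T@Rb
lo=np.array([-2.63,-.94,.31,-1.31,0,-2.55]);hi=np.array([2.63,2.18,2.57,4.45,2.66,2.55])
def ik(p,R,q0):
    best=None
    for s in (q0,qa,[.1,-.4,2.3,0.05,.6,0]):
        f=lambda q:np.r_[10*(fk(q)[0]-p),Ro.from_matrix(fk(q)[1].T@R).as_rotvec()]
        r=least_squares(f,np.clip(s,lo+.01,hi-.01),bounds=(lo,hi))
        if best is None or r.cost<best.cost-1e-9:best=r
    return best
E
python3 - <<'E'
from kin import *
print(k,M@k-y,C0.round(3))
print(Ro.from_matrix(rows(qa)[1]@C0).as_euler('xyz'))
R0=Ro.from_euler('xyz',[np.pi,0,3.11]).as_matrix()
for tilt in (20,30,45):
  for p in ([.46,.16,.055],[.48,.16,.055],[.54,.155,.055]):
    r=ik(np.array(p),Y(-np.radians(tilt))@R0,qb);print('push',tilt,p,round(r.cost,6),r.x.round(2))
# handle: tool z pitched 'dn' below horizontal, tool y in vertical plane
g=np.array([.541,.044,.132])
for dn in (20,30,40,50):
  for ys in (1,-1):
    d=np.radians(dn);z=Z(-.032)@[np.cos(d),0,-np.sin(d)];x=Z(-.032)@[0,ys,0.];R=np.c_[x,np.cross(z,x),z]
    r=ik(g+.005*z,R,qb);r2=ik(g+.005*z-.06*z,R,qb);print('grip',dn,ys,round(r.cost,6),r.x.round(2),round(r2.cost,6),r2.x.round(2))
E
```

```text
[0.2522044  0.46112295 0.57833944 0.26852862] [ 0.02337758 -0.00867404  0.00680366  0.00280107 -0.00375511 -0.00680366] [[-0. -1. -0.]
 [ 1. -0. -0.]
 [ 0. -0.  1.]]
[-3.13964288e+00 -6.76208005e-05  2.87073927e+00]
push 20 [0.46, 0.16, 0.055] 0.0 [ 0.41 -0.02  2.37 -0.29  0.49 -0.89]
push 20 [0.48, 0.16, 0.055] 0.0 [ 0.39  0.02  2.33 -0.28  0.48 -0.92]
push 20 [0.54, 0.155, 0.055] 0.0 [ 0.33  0.13  2.21 -0.24  0.48 -1.01]
push 30 [0.46, 0.16, 0.055] 0.0 [ 0.46 -0.06  2.46 -0.71  0.35 -0.46]
push 30 [0.48, 0.16, 0.055] 0.0 [ 0.43 -0.02  2.42 -0.69  0.33 -0.49]
push 30 [0.54, 0.155, 0.055] 0.0 [ 0.36  0.09  2.3  -0.63  0.31 -0.62]
push 45 [0.46, 0.16, 0.055] 0.006502 [ 0.51 -0.07  2.52 -1.31  0.33  0.17]
push 45 [0.48, 0.16, 0.055] 0.006911 [ 0.48 -0.03  2.48 -1.31  0.31  0.15]
push 45 [0.54, 0.155, 0.055] 0.007077 [ 0.4   0.08  2.37 -1.31  0.26  0.08]
grip 20 1 0.081956 [ 0.08 -0.18  2.48 -1.31  0.    1.37] 0.072269 [ 0.24 -0.33  2.57 -1.31  0.27  1.49]
grip 20 -1 0.081962 [ 0.08 -0.18  2.48 -1.29  0.   -1.79] 0.072273 [ 0.24 -0.33  2.57 -1.31  0.27 -1.65]
grip 30 1 0.028395 [ 0.11 -0.17  2.48 -1.31  0.06  1.4 ] 0.019274 [ 0.23 -0.34  2.57 -1.31  0.26  1.48]
grip 30 -1 0.028398 [ 0.11 -0.17  2.48 -1.31  0.06 -1.74] 0.019276 [ 0.23 -0.34  2.57 -1.31  0.26 -1.67]
grip 40 1 0.002494 [ 0.13 -0.16  2.47 -1.31  0.11  1.42] 9.2e-05 [ 0.18 -0.37  2.57 -1.04  0.19  1.17]
grip 40 -1 0.002495 [ 0.13 -0.16  2.47 -1.31  0.11 -1.72] 9.2e-05 [ 0.18 -0.37  2.57 -1.04  0.19 -1.97]
grip 50 1 0.0 [ 0.13 -0.14  2.42 -0.55  0.2   0.66] 0.0 [ 0.15 -0.34  2.47 -0.36  0.34  0.48]
grip 50 -1 0.0 [ 0.13 -0.14  2.42 -0.55  0.2  -2.48] 0.000262 [ 0.17 -0.34  2.47 -0.46  0.34 -2.55]
```

Run:
```python
from h import *
d=pickle.load(open("v0.pkl","rb")); 
for n in("top","scene"):
    c=d[n];g=c["frame"];hsv=cv2.cvtColor(g,cv2.COLOR_RGB2HSV)
    x,y,w,h=(140,205,45,45) if n=="top" else (190,85,35,60)
    m=cv2.inRange(hsv[y:y+h,x:x+w],(0,0,0),(180,255,60))
    k,l,st,ce=cv2.connectedComponentsWithStats(m);i=1+np.argmax(st[1:,4]);b=st[i]
    print(n,b,cast(c,[ce[i]+[x,y]],.07).round(3),cast(c,[(x+b[0],y+b[1]+b[3]/2),(x+b[0]+b[2],y+b[1]+b[3]/2)],.06).round(3))
    hs=hsv[y-10:y+h,x:x+w];r=cv2.inRange(hs,(0,150,80),(8,255,255))|cv2.inRange(hs,(172,150,80),(180,255,255))
    v,u=np.nonzero(r);print('tip',cast(c,[(u.mean()+x,v.mean()+y-10)],.158).round(3))
R=np.array([[1,.032],[-.032,1]])
for p in([-.170,.165],[-.117,.165],[-.117,.15]):print(np.array([.676,.04])+R@p)
```

```text
top [ 10  13  18  17 162] [[0.542 0.349 0.07 ]] [[0.544 0.387 0.06 ]
 [0.544 0.327 0.06 ]]
tip [[0.545 0.356 0.158]]
scene [  8  22  20  19 253] [[0.544 0.356 0.07 ]] [[0.52  0.379 0.06 ]
 [0.574 0.351 0.06 ]]
tip [[0.543 0.352 0.158]]
[0.51128 0.21044]
[0.56428  0.208744]
[0.5638   0.193744]
```

>>> send_rows(
  rotation=[
    [0,0.065,0],
    [0,0.065,0],
    [0,0.065,0],
    [0,0.067,0],
    [0,0,0],
    [0,0,0],
    [0,0,0],
    [0,0,0],
    [0,0,0],
    [0,0,0],
  ],
  dp=[
    [0.003,0.012,0],
    [0.003,0.011,0],
    [0.003,0.011,0],
    [0.003,0.011,-0.02],
    [0.003,0,-0.04],
    [0,0,-0.04],
    [0,0,-0.04],
    [0,0,-0.034],
    [0,0,-0.02],
    [0,0,0],
  ],
  gripper=[0,0,0,0,0,0,0,0,0,0],
)

```text
time: 3.15
ee_pos: [0.4741, 0.2042, 0.0555]
eef_rot: [3.128, 0.517, 3.108]
force: [-0.4, -0.4, 0.4]
width: 0.0005
grip_force: 0.0
```

Run:
```python
from plant import robot,cams
import cv2
print(robot.read_state()["joints"].round(3))
c=cams.camera("wrist");cv2.imwrite("pics/wrist2.png",c["frame"][:,:,::-1])
```

```text
[ 5.140e-01 -2.000e-03  2.419e+00 -7.660e-01  3.630e-01 -3.520e-01]
```

View pics/wrist2.png

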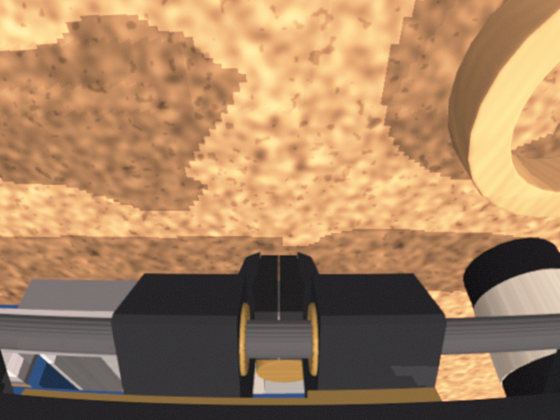

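The wrist view shows the fingers down in front of the drawer, with the bottle clear on the right at (520,300). Next I push.

>>> send_rows(
  rotation=[
    [0,0,0],
    [0,0,0],
    [0,0,0],
    [0,0,0],
    [0,0,0],
    [0,0,0],
    [0,0,0],
  ],
  dp=[
    [0.008,0,0.001],
    [0.009,0,0.001],
    [0.01,-0.001,0],
    [0.01,0,0],
    [0.01,-0.001,0],
    [0.01,0,0],
    [0.005,0,0],
  ],
  gripper=[0,0,0,0,0,0,0],
)

```text
time: 3.9
ee_pos: [0.5388, 0.2032, 0.0609]
eef_rot: [3.124, 0.523, 3.105]
force: [-5.3, 0.6, 3.7]
width: 0.0002
grip_force: 3.0
```

>>> send_rows(
  rotation=[
    [0,0,0],
    [0,0,0],
    [0,0,0],
  ],
  dp=[
    [0.002,0,0],
    [0.002,0,0],
    [0.002,0,0],
  ],
  gripper=[0,0,0],
)

```text
time: 4.2
ee_pos: [0.5429, 0.2031, 0.0602]
eef_rot: [3.125, 0.522, 3.106]
force: [-3.9, 0.3, 2.4]
width: 0.0004
grip_force: 1.8
```

>>> send_rows(
  rotation=[
    [0,0,0],
    [0,0,0],
  ],
  dp=[
    [0.002,0,0],
    [0.002,0,0],
  ],
  gripper=[0,0],
)

```text
time: 4.4
ee_pos: [0.5476, 0.2034, 0.0606]
eef_rot: [3.124, 0.523, 3.106]
force: [0.0, -0.5, 0.3]
width: 0.0001
grip_force: 0.0
```

>>> send_rows(
  rotation=[
    [0,0,0],
    [0,0,0],
  ],
  dp=[
    [0.002,0,0],
    [0.002,0,0],
  ],
  gripper=[0,0],
)

```text
time: 4.6
ee_pos: [0.5498, 0.2032, 0.0598]
eef_rot: [3.124, 0.52, 3.106]
force: [-29.1, 3.8, 22.5]
width: 0.0005
grip_force: 14.9
```

>>> send_rows(
  rotation=[
    [0,0,0],
    [0,0,0],
  ],
  dp=[
    [0.001,0,0],
    [0.001,0,0],
  ],
  gripper=[0,0],
)

```text
time: 4.8
ee_pos: [0.55, 0.2032, 0.0596]
eef_rot: [3.125, 0.519, 3.106]
force: [-35.9, 3.9, 26.6]
width: 0.0004
grip_force: 18.1
```

>>> send_rows(
  rotation=[
    [0,0,0],
    [0,0,0],
    [0,0,0],
    [0,0.1,0],
    [0,0.1,0],
    [0,0.1,0],
    [0,0.11,0],
    [0,0.11,0],
    [0,0,-0.14],
    [0,0,-0.14],
  ],
  dp=[
    [-0.02,0,0],
    [-0.04,0,0],
    [-0.01,0,0.03],
    [0,0,0.04],
    [0,0,0.04],
    [0,0,0.04],
    [0,0,0.04],
    [0,0,0.01],
    [0.004,-0.02,0],
    [0.004,-0.02,0],
  ],
  gripper=[0,0,0,0,0,0,0,0,0,0],
)

```text
time: 5.8
ee_pos: [0.4955, 0.1604, 0.2497]
eef_rot: [-3.134, 0.039, 2.822]
force: [-0.4, -0.3, -0.5]
width: 0.0004
grip_force: 0.0
```

>>> send_rows(
  rotation=[
    [0,0,-0.14],
    [0,0,-0.14],
    [0,0,-0.14],
    [0,0,-0.14],
    [0,0,-0.14],
    [0,0,-0.14],
    [0,0,-0.14],
    [0,0,-0.14],
    [0,0,-0.14],
    [0,0,0],
  ],
  dp=[
    [0.004,-0.02,0],
    [0.004,-0.02,0],
    [0.004,-0.02,0],
    [0.004,-0.02,0],
    [0,-0.02,0],
    [0,-0.018,0],
    [0,0,0],
    [0,0,0],
    [0,0,0],
    [0,0,0],
  ],
  gripper=[0.024,0.024,0.024,0.024,0.024,0.024,0.024,0.024,0.024,0.024],
)

```text
time: 6.8
ee_pos: [0.5101, 0.0423, 0.2486]
eef_rot: [-3.133, 0.038, 1.567]
force: [-0.6, -0.2, -0.5]
width: 0.024
grip_force: 0.0
```

Run:
```python
from plant import robot,cams
import cv2,pickle
from h import *
print(robot.read_state()["joints"].round(3))
c=cams.camera("wrist");t=cams.camera("scene")
pickle.dump((c,t),open("v1.pkl","wb"))
a=c["frame"];b=t["frame"][90:270,180:380];b=cv2.resize(b,(466,420))
cv2.imwrite("pics/v1.png",cv2.resize(np.hstack([a,b])[:,:,::-1],(800,327)))
print(proj(c,[.541,.0443,.132]),proj(c,[[.541,.09,.132],[.541,0,.132]]))
```

```text
[ 0.058 -0.036  1.945 -0.039  1.244  0.074]
[[321.8039996  199.99208783]] [[323.87098035 133.33494659]
 [319.79458145 258.09934595]]
```

View pics/v1.png

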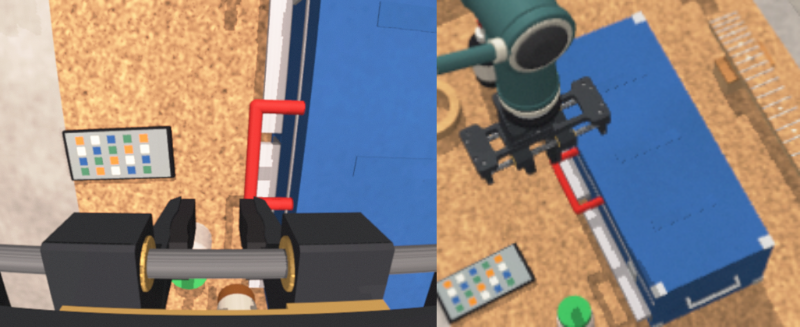

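The wrist view shows the bar at about column 325 px of the full picture, close to the predicted 322. The two drawer pulls are in line, so the drawer is home. I'll refine the bar position.

Run:
```python
from h import *
c,t=pickle.load(open("v1.pkl","rb"))
hsv=cv2.cvtColor(c["frame"],cv2.COLOR_RGB2HSV)
m=cv2.inRange(hsv,(0,150,80),(6,255,255))|cv2.inRange(hsv,(174,150,80),(180,255,255))
m[:,:300]=0
for v in (150,170,190,210,230,245):
    u=np.nonzero(m[v,300:350])[0]+300;print(v,u.min(),u.max(),cast(c,[((u.min()+u.max())/2,v)],.132).round(4))
v,u=np.nonzero(m);print(v.min(),v.max(),cast(c,[(323,v.min()),(323,v.max())],.132).round(4))
```

```text
150 319 335 [[0.5434 0.079  0.132 ]]
170 318 334 [[0.5432 0.0654 0.132 ]]
190 317 332 [[0.5426 0.0515 0.132 ]]
210 315 331 [[0.5421 0.037  0.132 ]]
230 314 329 [[0.5415 0.022  0.132 ]]
245 313 328 [[0.5412 0.0104 0.132 ]]
127 269 [[ 0.5403  0.0941  0.132 ]
 [ 0.5437 -0.0089  0.132 ]]
```

Run:
```python
from kin import *
from plant import robot
s=robot.read_state();R=Ro.from_euler('xyz',s["eef_rot"]).as_matrix()
d=np.radians(65);z=Z(-.032)@[np.cos(d),0,-np.sin(d)];x=Z(-.032)@[0,1,0.];T=np.c_[x,np.cross(z,x),z]
g=np.array([.5422,.0435,.132])
print(Ro.from_matrix(T@R.T).as_rotvec(), z, g+.005*z-s["ee_pos"], g-.065*z-s["ee_pos"])
# rotation applied before and after error of actual
```

```text
[ 0.02977577 -0.44567683 -0.02313527] [ 0.4224019  -0.01352148 -0.90630779] [ 0.03448737  0.00098398 -0.12103796] [ 0.00491924  0.00193048 -0.05759641]
```

>>> send_rows(
  rotation=[
    [0.0075,-0.111,-0.006],
    [0.0075,-0.111,-0.006],
    [0.0075,-0.111,-0.006],
    [0.0075,-0.112,-0.006],
    [0,0,0],
    [0,0,0],
  ],
  dp=[
    [0.001,0.0005,-0.014],
    [0.001,0.0005,-0.014],
    [0.001,0.0005,-0.015],
    [0.001,0.0005,-0.015],
    [0.001,0,0],
    [0,0,0],
  ],
  gripper=[0.024,0.024,0.024,0.024,0.024,0.024],
)

```text
time: 7.5
ee_pos: [0.5142, 0.0446, 0.1906]
eef_rot: [2.708, -0.001, 1.537]
force: [0.0, 0.9, 0.3]
width: 0.0241
grip_force: 0.0
```

Run:
```python
from plant import robot,cams
from h import *
from scipy.spatial.transform import Rotation as Ro
c=cams.camera("wrist");s=robot.read_state();R=Ro.from_euler('xyz',s["eef_rot"]).as_matrix()
print(s["joints"].round(3),s["ee_pos"],"z",R[:,2].round(3))
hsv=cv2.cvtColor(c["frame"],cv2.COLOR_RGB2HSV)
m=cv2.inRange(hsv,(0,150,80),(6,255,255))|cv2.inRange(hsv,(174,150,80),(180,255,255))
cv2.imwrite("pics/v2.png",c["frame"][:,:,::-1])
for v in range(110,260,20):
    u=np.nonzero(m[v])[0]
    if len(u): print(v,u.min(),u.max(),cast(c,[((u.min()+u.max())/2,v)],.132).round(4))
print(proj(c,[.5422,.0435,.132]))
g=np.array([.5422,.0435,.132]);print("left",R.T@(g-s["ee_pos"]),g+.005*R[:,2]-s["ee_pos"])
```

```text
[ 0.063 -0.24   2.287 -0.065  0.661  0.141] [0.51621833 0.04466936 0.19260579] z [ 0.423 -0.013 -0.906]
150 269 346 [[0.5622 0.0892 0.132 ]]
170 268 288 [[0.544 0.08  0.132]]
190 268 288 [[0.5436 0.0691 0.132 ]]
210 268 288 [[0.5432 0.0578 0.132 ]]
230 268 288 [[0.5428 0.0461 0.132 ]]
250 268 287 [[0.542  0.0341 0.132 ]]
[[277.24648849 234.52488307]]
left [-0.00036165 -0.00206399  0.06591726] [ 0.02809518 -0.00123562 -0.06513665]
```

View pics/v2.png

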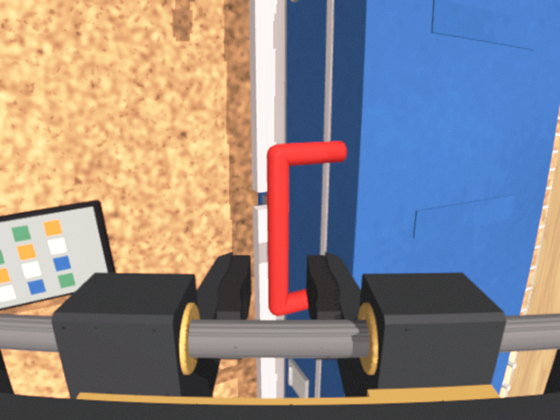

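The wrist view shows the bar at columns 268–288, centred between the fingers (250 and 308). Next I advance onto it.

>>> send_rows(
  rotation=[
    [0,0,0],
    [0,0,0],
    [0,0,0],
    [0,0,0],
  ],
  dp=[
    [0.007,0,-0.016],
    [0.007,0,-0.016],
    [0.007,-0.001,-0.016],
    [0,0,0],
  ],
  gripper=[0.026,0.026,0.026,0.026],
)

```text
time: 7.95
ee_pos: [0.5379, 0.0435, 0.143]
eef_rot: [2.707, -0.001, 1.536]
force: [-0.9, 0.3, -0.0]
width: 0.0259
grip_force: 0.0
```

>>> send_rows(
  rotation=[
    [0,0,0],
    [0,0,0],
    [0,0,0],
  ],
  dp=[
    [0.004,0,-0.008],
    [0.003,0,-0.008],
    [0,0,0],
  ],
  gripper=[0.026,0.026,0.026],
)

```text
time: 8.25
ee_pos: [0.5429, 0.0435, 0.1261]
eef_rot: [2.707, -0.002, 1.535]
force: [-0.0, 0.3, 0.5]
width: 0.0259
grip_force: 0.0
```

>>> send_rows(
  rotation=[
    [0,0,0],
    [0,0,0],
    [0,0,0],
    [0,0,0],
  ],
  dp=[
    [0,0,0],
    [0,0,0],
    [0,0,0],
    [0,0,0],
  ],
  gripper=[0.018,0.012,0.006,0.0],
)

```text
time: 8.65
ee_pos: [0.543, 0.0436, 0.1271]
eef_rot: [2.705, -0.002, 1.535]
force: [1.1, 0.1, 0.4]
width: 0.0106
grip_force: 29.4
```

Run:
```python
from plant import robot,cams
from h import *
c=cams.camera("scene");w=cams.camera("wrist");s=robot.read_state();print(s)
b=cv2.resize(c["frame"][90:270,180:380],(466,420))
cv2.imwrite("pics/v3.png",cv2.resize(np.hstack([w["frame"],b])[:,:,::-1],(800,327)))
```

```text
{'time': 8.75, 'joints': array([ 0.05663956, -0.09080893,  2.30075628, -0.07789027,  0.49785051,
        0.15300317]), 'joint_velocities': array([0.00183297, 0.00156591, 0.00022556, 0.00010858, 0.00108528,
       0.00031609]), 'effort': array([  0.03483719, -26.20780885, -30.97281575,  -0.04576081,
        -1.77615512,   0.04614494]), 'ee_pos': array([0.54299189, 0.04358459, 0.12714592]), 'eef_rot': array([ 2.70504570e+00, -2.01122527e-03,  1.53512975e+00]), 'force': array([0.05729133, 0.23784444, 1.04308263]), 'moment': array([-0.04184376,  0.11488802,  0.00933948]), 'grip_force': 29.29878020659089, 'width': 0.010362531646584064}
```

View pics/v3.png

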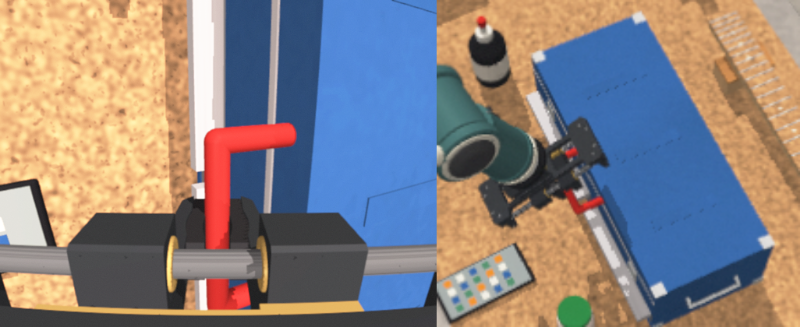

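The bar is gripped between the pads at about (215,220) in the left picture; the lid is still shut and the drawer pulls are in line. Next I plan the arc.

Run:
```python
from kin import *
from plant import robot
u=np.array([.9995,-.032,0]);v=np.array([.032,.9995,0])
def tcp(th,f=.8):
    g=(-.23*np.cos(th)+.017*np.sin(th))*u+(.23*np.sin(th)+.017*np.cos(th))*np.array([0,0,1])
    d=np.radians(65)+f*th;return g+.005*(np.cos(d)*u-np.sin(d)*np.array([0,0,1]))
W=[tcp(np.radians(a)) for a in np.arange(0,60.1,3)]
print((np.diff(W,axis=0)*1e3).round(1)); print((W[-1]-W[0]).round(4))
q=robot.read_state()["joints"]
R=Ro.from_euler('xyz',robot.read_state()["eef_rot"]).as_matrix();p0=np.array([.543,.0436,.1272])
for a in (0,20,40,60):
    t=np.radians(a);r=ik(p0+tcp(t)-tcp(0),Ro.from_rotvec(v*.8*t).as_matrix()@R,q);print(a,r.cost,r.x.round(2))
```

```text
[[ 1.  -0.  11.9]
 [ 1.6 -0.1 11.9]
 [ 2.3 -0.1 11.8]
 [ 2.9 -0.1 11.6]
 [ 3.5 -0.1 11.4]
 [ 4.1 -0.1 11.2]
 [ 4.6 -0.1 11. ]
 [ 5.2 -0.2 10.8]
 [ 5.8 -0.2 10.5]
 [ 6.3 -0.2 10.1]
 [ 6.8 -0.2  9.8]
 [ 7.3 -0.2  9.4]
 [ 7.8 -0.3  9. ]
 [ 8.3 -0.3  8.6]
 [ 8.7 -0.3  8.2]
 [ 9.1 -0.3  7.7]
 [ 9.5 -0.3  7.2]
 [ 9.9 -0.3  6.7]
 [10.2 -0.3  6.2]
 [10.5 -0.3  5.6]]
[ 0.1256 -0.004   0.1906]
0 5.30948466100893e-22 [ 0.11 -0.08  2.28 -0.12  0.51  0.24]
20 2.195779980339849e-30 [ 0.09 -0.01  2.01 -0.02  0.98  0.13]
40 3.1017102408550705e-30 [0.06 0.19 1.68 0.01 1.4  0.1 ]
60 3.818071158182061e-24 [0.05 0.46 1.29 0.03 1.8  0.08]
```

>>> send_rows(
  rotation=[
    [0.0013,0.042,0],
    [0.0013,0.042,0],
    [0.0013,0.042,0],
    [0,0,0],
  ],
  dp=[
    [0.001,0,0.0119],
    [0.0016,0,0.0119],
    [0.0023,-0.0002,0.0118],
    [0,0,0],
  ],
  gripper=[0,0,0,0],
)

```text
time: 9.15
ee_pos: [0.548, 0.0434, 0.1633]
eef_rot: [2.833, -0.002, 1.535]
force: [0.7, 0.8, -3.5]
width: 0.0102
grip_force: 29.9
```

>>> send_rows(
  rotation=[
    [0.0013,0.042,0],
    [0.0013,0.042,0],
    [0.0013,0.042,0],
    [0.0013,0.042,0],
    [0.0013,0.042,0],
    [0,0,0],
  ],
  dp=[
    [0.0029,0,0.0116],
    [0.0035,-0.0002,0.0114],
    [0.0041,0,0.0112],
    [0.0046,-0.0002,0.011],
    [0.0052,-0.0002,0.0108],
    [0,0,0],
  ],
  gripper=[0,0,0,0,0,0],
)

```text
time: 9.75
ee_pos: [0.5679, 0.0427, 0.2182]
eef_rot: [3.044, -0.0, 1.534]
force: [-3.0, 0.2, 0.1]
width: 0.0103
grip_force: 29.7
```

Forces are small, so I continue to 60°.

>>> send_rows(
  rotation=[
    [0.0013,0.042,0],
    [0.0013,0.042,0],
    [0.0013,0.042,0],
    [0.0013,0.042,0],
    [0.0013,0.042,0],
    [0.0013,0.042,0],
    [0,0,0],
  ],
  dp=[
    [0.0058,-0.0002,0.0105],
    [0.0063,-0.0002,0.0101],
    [0.0068,-0.0002,0.0098],
    [0.0073,-0.0002,0.0094],
    [0.0078,-0.0003,0.009],
    [0.0083,-0.0003,0.0086],
    [0,0,0],
  ],
  gripper=[0,0,0,0,0,0,0],
)

```text
time: 10.45
ee_pos: [0.6099, 0.0413, 0.2753]
eef_rot: [-2.987, 0.001, 1.535]
force: [-5.0, 0.5, 3.1]
width: 0.01
grip_force: 29.4
```

>>> send_rows(
  rotation=[
    [0.0013,0.042,0],
    [0.0013,0.042,0],
    [0.0013,0.042,0],
    [0.0013,0.042,0],
    [0.0013,0.042,0],
    [0.0013,0.042,0],
    [0,0,0],
    [0,0,0],
    [0,0,0],
  ],
  dp=[
    [0.0087,-0.0003,0.0082],
    [0.0091,-0.0003,0.0077],
    [0.0095,-0.0003,0.0072],
    [0.0099,-0.0003,0.0067],
    [0.0102,-0.0003,0.0062],
    [0.0105,-0.0003,0.0056],
    [0,0,0],
    [0,0,0],
    [0,0,0],
  ],
  gripper=[0,0,0,0,0,0,0,0,0],
)

```text
time: 11.35
ee_pos: [0.6675, 0.0394, 0.3167]
eef_rot: [-2.737, 0.003, 1.535]
force: [-1.5, -1.1, 2.2]
width: 0.0103
grip_force: 29.5
```

Run:
```python
from plant import robot,cams
from h import *
from scipy.spatial.transform import Rotation as Ro
c=cams.camera("scene");w=cams.camera("top")
u=np.array([.9995,-.032,0])
for i in range(4):
    cams.camera("wrist");s=robot.read_state();z=Ro.from_euler('xyz',s["eef_rot"]).as_matrix()[:,2]
    g=s["ee_pos"]-.005*z; r=g-[.772,.036,.115]
    print(g.round(4),"r",round(np.hypot(r@u,r[2]),4),"lid deg",round(np.degrees(np.arctan2(r[2],-r@u)-np.arctan2(.017,.23)),2),s["force"].round(1),s["grip_force"])
b=cv2.resize(c["frame"][60:270,180:400],(440,420))
cv2.imwrite("pics/v4.png",cv2.resize(np.hstack([cv2.resize(w["frame"][110:290,120:360],(560,420)),b])[:,:,::-1],(800,336)))
```

```text
[0.6695 0.0394 0.3213] r 0.2304 lid deg 59.34 [-1.5 -0.8  1.2] 29.587401151657104
[0.6696 0.0394 0.3213] r 0.2304 lid deg 59.36 [-1.9 -0.9  1.2] 29.59591180086136
[0.6696 0.0394 0.3214] r 0.2304 lid deg 59.37 [-1.6 -1.7  1.3] 29.59688365459442
[0.6697 0.0394 0.3214] r 0.2304 lid deg 59.39 [-1.1 -1.2  0.3] 29.59875851869583
```

View pics/v4.png

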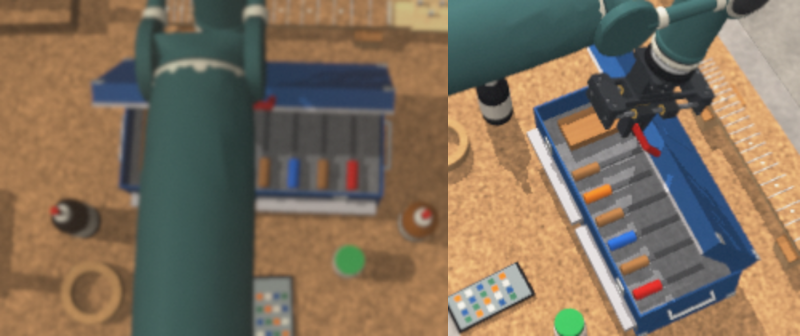

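The lid is open at about 59.4°, the drawers are both flush, and the bystanders are in place. I make a small final nudge and hand in.

>>> send_rows(
  rotation=[
    [0,0.008,0],
    [0,0,0],
    [0,0,0],
    [0,0,0],
  ],
  dp=[
    [0.0021,0,0.0011],
    [0,0,0],
    [0,0,0],
    [0,0,0],
  ],
  gripper=[0,0,0,0],
)

```text
time: 12.05
ee_pos: [0.6702, 0.0394, 0.318]
eef_rot: [-2.729, 0.003, 1.535]
force: [-2.2, -2.4, -0.5]
width: 0.0103
grip_force: 29.6
```

Run:
```python
from plant import robot
s=robot.read_state();print(s["ee_pos"],s["width"],s["grip_force"],s["force"]);print(robot.job_done())
```

```text
[0.67023989 0.03935118 0.31801466] 0.010291199461046287 29.626555144786835 [-2.16068182 -2.39797367 -0.47139661]
the job is handed in; nothing more can be done
None
```

The left drawer was pushed home until its catch snapped in, the lid was then raised to about 60° and is still held there by the gripper, and the job was handed in at about 12 s with the bottles, jar, tape, phone and beam not touched.

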